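# Make the test bay safe: press stop, flip the status flag to green

## Task

The transformer test is over. Press the red stop button right down with a fingertip, and then flip the hinged status flag right over its pivot so that it lies flat on its other side with the green face up. Only push with the fingers: do not grip or force the flag, leave the green start button alone, and leave the loose things on the bench where they are.

Things in the scene. Friction and masses are not known exactly. Their poses are not given: they have to be found in the camera images.
- stand: Fixed stand of the status flag: grey base 130 x 120 x 10 mm, origin at the centre of its underside on the bench, z up, its -x side to the robot's right (yaw about 1.57). Two cheeks 34 (x) x 10 (y) mm, 102 mm high, inner faces at y = -43 and +43 mm, carry the pivot along y at 90 mm height. Two cross bars at x = -12 and +12 mm, top at 87.5 mm, are the flag's rests. Below the flag all else is open.
- pivot (a point): Middle of the flag's pivot axis, 90 mm above the bench, above the stand's origin; axes as the stand's.
- flag (a joint): Flag angle, rad. 0: level towards the stand's -x (right), red face up; 1.57: upright; 3.14: level towards +x (left), green face up; hard stops at 0 and 3.14. Starts at 0 to 0.3. Stiff hinge (0.035 N m, more than the weight): stays at any angle, so push it all the way; 1 to 2 N at the tab moves it.
- tab (a point): Middle of the flag's tab, 78 mm from the pivot; moves with the flag. x points to the pivot, z out of the red face. The flag is a rigid plate 5 mm thick, 50 g, red on one face, green on the other: 76 mm wide (y) from the pivot out to 65 mm, then the tab, 30 mm wide, from 65 to 90 mm. A tilted finger can get under the tab.
- station: Push-button station fixed to the bench, to the left or right of the flag: yellow box 150 (x) x 75 (y) x 47 mm high with a grey top plate; origin at the centre of its underside, z up. Along its x axis it carries the red stop button, 36 mm to +x of its middle, and the green start button, 36 mm to -x.
- stop_top (a point): Centre of the top of the red stop button, a round cap 36 mm across, pressed straight down.
- stop (a joint): Travel of the red stop button, m: 0 up, 0.006 fully down. A spring returns it; fully down takes 5 N. Counts as pressed beyond 0.004 for a tenth of a second.
- start_top (a point): Centre of the top of the green start button, a round cap 28 mm across; leave alone.
- start (a joint): Travel of the green start button, m: 0 up, 0.006 fully down.
- insulator: Loose brown ribbed insulator with a brass stud, 58 mm across, 64 mm high, standing; origin at the centre of its underside.
- tape: Loose yellow roll of tape lying flat, 60 mm across, 19 mm high; origin at the centre of its underside.
- driver: Loose screwdriver lying along its x axis, 170 mm long; origin under its middle.
- plug: Loose red and black socket adapter with a brass end, 26 mm across, 52 mm high, standing; origin at the centre of its underside.
There are look-alikes about, which are no part of the job. There is more than one size of the stand; the job needs the middle-sized.

How it is judged:
By the outcome, as a careful person would: the job done as asked, in the order asked, and still so for the second after the job is handed in, with the robot touching nothing.
It also fails if it takes over 59 s, if anything falls off the work surface, if the arm or the gripper's body presses on something with over 40 N, if the wrist force passes 120 N, or if a joint passes its speed limit or range.

## Robot

A 6-joint arm with a two-finger parallel gripper is mounted at the origin on the work surface. World frame = base frame: x ahead of the robot, y to its left, z up, the work surface at z = 0. Lengths are in mm, angles in rad, forces in N, time in s.
With the tool pointing down it reaches from about 300 to 850 mm from the base axis. Payload 5.4 kg.
Tool frame: the origin (TCP) lies on the mounting face of the last link; the fingertips stand 173 mm ahead of it and the grasp point (between the pads) lies 155 mm ahead of it (ctrl.grip_depth is the distance from the TCP to the grasp point, in mm); z points along the fingers, y is the line along which they close (so a half turn about z gives the same grasp; the last joint's range is limited). The gripper opens to 85 mm and grips with 20 to 120 N. Pads are 22 mm wide; open, the fingers measure 114 mm over their backs; the gripper's body (76 mm by 85 mm) begins 54 mm behind the grasp point. The pads swing forward as they close: fully open they stand 13 mm farther back than shut.
Start: joints at [-1.505, 0.158, 1.597, -0, 1.386, -0.21], TCP at [156.559, -553.26, 404.699] pointing down, gripper open.
Joint ranges: [-2.91, 2.91], [-0.94, 2.29], [0.18, 2.7], [-1.29, 4.43], [0.17, 2.64], [-3, 3]. Speed limits (rad/s): [2.57, 2.57, 3.14, 3.14, 3.14, 3.14].

## Interface

Orientations are given as a 3x3 rotation matrix whose columns are the frame's x, y, z axes.
In Python, from workcell import ctrl gives the robot as it stands.
- The arm moves only by the tool play_rows, never from a script. Its argument "motion" is a list of rows, each an object with "claw": the closure, from 0 (fully open) to 1 (shut); "delta_pos": the shift along the tool's x, y, z in cm, a list of three; "delta_rot": the turn, a rotation vector about the tool's x, y, z in degrees, a list of three. A call has 1 to 12 rows; each row is the pose to reach, as a shift and turn from the pose commanded when the call began, along the tool's axes at that moment; what a row does not reach only later rows make up. A row lasts 1/12 s, in which the tool goes at most 41.7 mm and 7.16 degrees, less where a joint would pass 70% of its speed; a pose out of reach is approached as far as the arm can. A call with a gripper value outside its range is refused whole. The fingers move at their own pace and stop on an object; the grip force is fixed at half the most. Time passes only in rows, so rows that repeat a pose let the fingers close. It gives the time, the measured TCP pose, the force, the opening and the grip force at its end, in the units of the state.
- ctrl.read_state(): the state, without advancing time (a new reading comes with each control period).
- ctrl.capture(name): name is "scene" or "top"; returns a dict with "image" (384x512x3 uint8, red, green, blue), "range_z" (384x512 float32, mm along the optical axis (not along the pixel's ray), 0 where there is no reading), "fx", "fy", "cx", "cy" (pixels), "world_from_camera" (4x4, takes a point from camera to world coordinates). Camera axes: x right, y down, z forward; pixel columns grow to the right and rows downward; lengths in mm; the calibration is good to about 2 mm. A picture is of the moment at which its call begins.
- ctrl.sign_off(): hands the job in; it is judged then, once.
The state is a dict: "t": time; "q": joint angles; "joint_vel": joint speeds; "joint_efforts": joint torques, N m; "eef_pos": TCP position; "orientation": TCP orientation; "contact_force": force on the tool from outside, world axes, zero at the start; "wrist_torque": the same for the moment, N m; "finger_gap": finger opening in mm; "gripper_force": force on a finger pad.
Only numpy, scipy, OpenCV 4.12 (cv2) and the standard library are available. Lean on these libraries where they do the work, as an engineer would, in place of code of your own. Each camera call takes 0.05 s, during which the arm holds its last target. There are 200 camera calls.

## Working session

There is one attempt and no reset: what is moved stays moved. The work goes in short steps, Python scripts to look and compute and a tool call to move; the robot and the scene stay as the last step left them, time stands still between calls to the robot, and variables do not carry over. Pictures are saved under pics/ and viewed, at most 10 in all, crops included, and the job is handed in when it is done.

Besides the shell and the picture viewer there is one more tool, called after "Emit:" as name(argument=value, ...) on one line, values as JSON. play_rows: Moves the arm, as the interface text tells. Its arguments: {"type":"object","properties":{"motion":{"type":"array"}},"required":["motion"]}

```bash
mkdir -p pics; cat > h.py <<'E'
import numpy as np, cv2
from workcell import ctrl
def pts(c):
    z=c["range_z"].astype(float); v,u=np.mgrid[:z.shape[0],:z.shape[1]]
    p=np.stack([(u-c["cx"])/c["fx"]*z,(v-c["cy"])/c["fy"]*z,z,np.ones_like(z)],-1)
    P=(p@np.asarray(c["world_from_camera"]).T)[...,:3]; P[z==0]=np.nan
    return P
E
python3 - <<'E'
from h import *
for n in("scene","top"):
    c=ctrl.capture(n); np.savez("%s.npz"%n,**{k:np.asarray(v) for k,v in c.items()})
    cv2.imwrite("pics/%s0.png"%n,cv2.resize(c["image"][...,::-1],(768,576)))
    print(n,c["fx"],c["cx"],c["cy"],np.round(c["world_from_camera"],3).tolist())
print(ctrl.read_state())
E
```

```text
scene 467.55530507698415 253.5848919970492 187.39872068793937 [[0.259, 0.691, -0.675, 1445.675], [0.966, -0.189, 0.177, -235.877], [-0.005, -0.697, -0.717, 989.165], [0.0, 0.0, 0.0, 1.0]]
top 471.0167248927496 264.0437984078584 185.6572319025026 [[-0.002, -0.997, 0.078, 458.728], [-1.0, 0.002, -0.002, -9.893], [0.002, -0.078, -0.997, 1574.258], [0.0, 0.0, 0.0, 1.0]]
{'t': 0.1, 'q': array([-1.50516220e+00,  1.59013204e-01,  1.59812885e+00,  4.36898787e-06,
        1.38620838e+00, -2.10107606e-01]), 'joint_vel': array([ 2.69530929e-04, -9.29089182e-05, -2.91792545e-03, -6.17802057e-04,
        9.40917067e-04, -1.41606464e-03]), 'joint_efforts': array([-2.22450744e-04, -3.96990037e+01, -3.32337964e+01, -1.98222583e-04,
        4.23735939e-03,  1.50504701e-05]), 'eef_pos': array([ 156.50877189, -553.02441269,  403.78853779]), 'orientation': array([[ 9.62223758e-01,  2.72259852e-01, -1.11001650e-04],
       [ 2.72259623e-01, -9.62222230e-01,  1.75427133e-03],
       [ 3.70809398e-04, -1.71822282e-03, -9.99998455e-01]]), 'contact_force': array([ 0.17532195, -0.71168727, -0.02482853]), 'wrist_torque': array([ 7.87795574e-05, -3.48699746e-02,  3.97232985e-03]), 'gripper_force': 0.0, 'finger_gap': 85.3313974050498}
```

View pics/scene0.png

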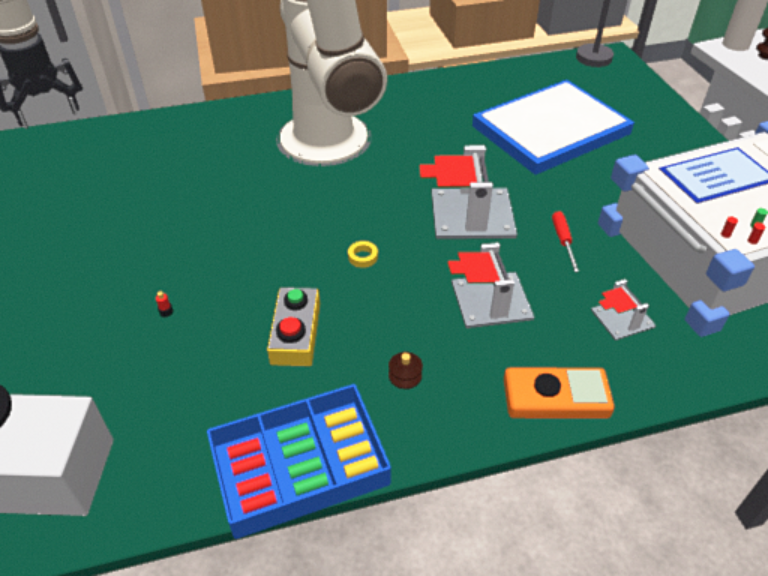

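View pics/top0.png

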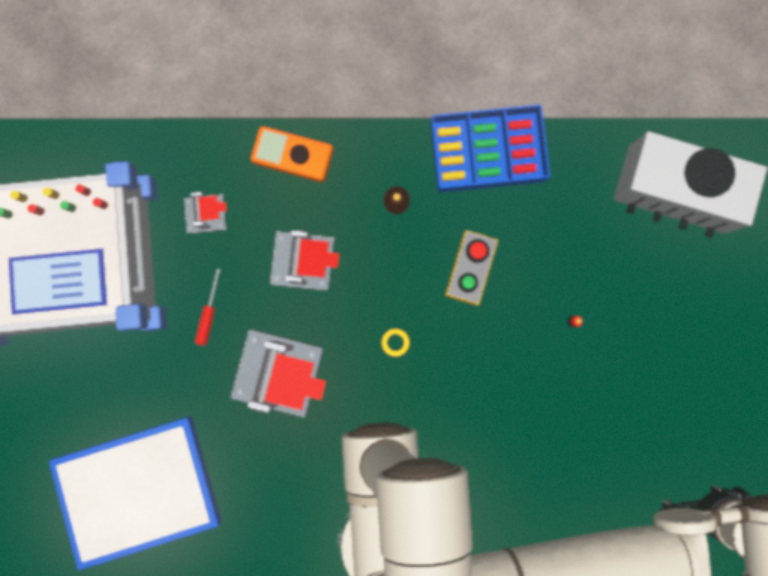

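The scene has three stands. In the top view (768 px) they are the small one at (207,212), one at (305,260) and the large one at (280,373); the station is at (472,267), red button at (478,250). The one at (305,260) looks middle-sized. I'll check the base sizes and heights by measurement and enlarge it.

```bash
python3 - <<'E'
from h import *
c=dict(np.load("top.npz")); P=pts(c); im=c["image"]; hsv=cv2.cvtColor(im,cv2.COLOR_RGB2HSV)
H,S,V=[hsv[...,i].astype(int) for i in range(3)]
red=((H<8)|(H>172))&(S>150)&(V>120); green=(H>50)&(H<85)&(S>120)&(V>110); 
def cl(m,b):
    o=np.zeros_like(m); u0,v0,u1,v1=[int(x/1.5) for x in b]; o[v0:v1,u0:u1]=m[v0:v1,u0:u1]; return o
for nm,b in dict(small=(180,188,232,238),mid=(265,222,345,296),large=(225,325,332,422)).items():
    nb=cl((P[...,2]>4),b); base=cl((P[...,2]>4)&(P[...,2]<25)&(S<80),b)
    q=P[base]; r=cv2.minAreaRect(q[:,:2].astype(np.float32)); print(nm,"base",np.round(r[0],1),np.round(r[1],1),r[2],"z",np.nanmedian(q[:,2]))
    f=cl(red,b); q=P[f]; q=q[~np.isnan(q[:,2])]; r=cv2.minAreaRect(q[:,:2].astype(np.float32))
    print("  flag",np.round(r[0],1),np.round(r[1],1),r[2],"z pct",np.round(np.percentile(q[:,2],[2,25,50,75,98]),1))
    k=np.argsort(q[:,1])[:max(5,len(q)//30)]; k2=np.argsort(-q[:,1])[:max(5,len(q)//30)]
    print("  tip",np.round(np.median(q[k],0),1)," root",np.round(np.median(q[k2],0),1))
    A=np.c_[q[:,:2],np.ones(len(q))]; s=np.linalg.lstsq(A,q[:,2],rcond=None)[0]; print("  slope",np.round(s[:2],3), "ang",np.arctan(np.hypot(*s[:2])))
    ch=cl((P[...,2]>70)&(S<80),b); n,l,st,ce=cv2.connectedComponentsWithStats(ch.astype(np.uint8))
    for i in range(1,n):
        if st[i,4]>5: print("  cheek",np.round(np.nanmedian(P[l==i],0),1),st[i,4], np.round(np.nanmax(P[l==i],0)-np.nanmin(P[l==i],0)))
b=(440,222,505,312)
q=P[cl(P[...,2]>30,b)]; r=cv2.minAreaRect(q[:,:2].astype(np.float32)); print("station",r,np.median(q[:,2]))
for m,n in((red,"stop"),(green,"start")):
    q=P[cl(m&(P[...,2]>40),b)]; print(n,np.round(np.nanmean(q,0),1),np.percentile(q[:,2],[5,50,95]),len(q),np.ptp(q,axis=0))
b2=(390,320,420,360)
for n,b in dict(tape=(378,325,415,362),plug=(560,305,595,335),ins=(380,180,415,218),driver=(190,265,225,350),case=(100,160,165,330)).items():
    q=P[cl(P[...,2]>6,b)]; print(n,np.round(q.min(0)),np.round(q.max(0))) if len(q) else 0
t=im[125:215,165:345]; s=dict(np.load("scene.npz"))["image"][145:235,280:440]
cv2.imwrite("pics/crop.png",cv2.resize(np.vstack([cv2.resize(t,(720,360)),]),(720,360))[...,::-1])
E
```

```text
small base [734.4 411.8] [94.8 92.8] 4.8092265129089355 z 7.8797213821308105
  flag [733.2 383.5] [49.7 56.1] 8.734050750732422 z pct [54.8 59.5 61.7 64.2 68.6]
  tip [732.2 356.7  62.7]  root [737.4 411.4  62.2]
  slope [-0.028  0.014] ang 0.031079418701485277
mid base [621.5 187.4] [148.3 124.2] 82.63385772705078 z 9.920266409822716
  flag [616.3 150. ] [84.1 73.6] 81.22472381591797 z pct [ 89.5  95.1  98.6 101.5 107.3]
  tip [614.3 111.8 105.5]  root [608.4 191.9  91.9]
  slope [-0.013 -0.142] ang 0.1412813713654553
  cheek [623.6 199.3  93.9] 209 [111.  42.  38.]
large base [364.6 239.4] [200.  171.4] 75.9314193725586 z 12.741843288669543
  flag [355.2 191. ] [111.6 104.4] 75.36347961425781 z pct [113.2 117.7 119.8 122.2 127.5]
  tip [350.2 140.  120.7]  root [337.9 247.6 119.6]
  slope [ 0.015 -0.007] ang 0.01689240780898433
  cheek [377.6 253.  122. ] 403 [142.  74.  69.]
station ((603.8975219726562, -179.3572998046875), (74.96295166015625, 150.69967651367188), 72.70223236083984) 48.93009894081115
stop [ 637.7 -188.8   67.1] [57.56816726 68.04954681 73.95001607] 113 [35.91782831 35.30873979 21.61420715]
start [ 568.6 -167.4   66.9] [56.87706825 67.67395578 73.00622399] 67 [25.33858752 26.15279381 23.29927401]
tape [404. -46.   6.] [480.  23.  29.]
plug [ 459. -448.    6.] [ 522. -374.   59.]
ins [721. -48.   6.] [802.  23.  67.]
driver [434. 368.   6.] [610. 447.  33.]
case [470. 488.   6.] [852. 655. 203.]
```

View pics/crop.png

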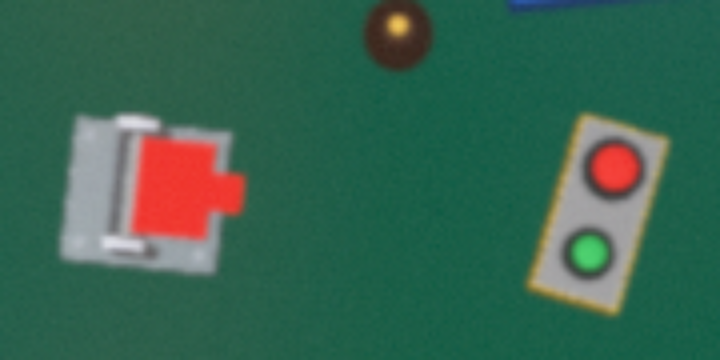

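The crop shows the stand at crop (140,190) with its flag tab at (240,195). Its pivot height is about 92 mm, against 62 mm (small) and 118 mm (large), and its base is close to 130 x 120, so this is the middle-sized one. The red stop button is at crop (614,168), with a 36 mm cap.

Next I cast rays for the pivot and set up the move helper.

```bash
cat >> h.py <<'E'
from scipy.spatial.transform import Rotation as Rn
def ray(c,u,v,z):
    T=np.asarray(c["world_from_camera"]); d=T[:3,:3]@[(u-c["cx"])/c["fx"],(v-c["cy"])/c["fy"],1]; o=T[:3,3]
    return o+d*(z-o[2])/d[2]
def rel(R0,p0,R,p):
    return np.round(R0.T@(np.asarray(p)-p0)/10,2).tolist(), np.round(Rn.from_matrix(R0.T@R).as_rotvec(degrees=True),1).tolist()
X=np.array([0.098,0.995,0]); X/=np.linalg.norm(X)   # stand x
def tool(t):  # t deg: tilt of the fingers from down towards stand +x ; tool x in plane, tool y along pivot
    t=np.radians(t); z=np.array([0,0,-1])*np.cos(t)+X*np.sin(t); x=X*np.cos(t)+np.array([0,0,1])*np.sin(t)
    return np.c_[x,np.cross(z,x),z]
E
python3 - <<'E'
from h import *
c=dict(np.load("top.npz")); f=lambda u,v:(165+u/4,125+v/4)
a=[ray(c,*f(*p),102) for p in((137,122),(122,243))]; print("cheeks",np.round(a,1),np.round(np.mean(a,0),1),np.linalg.norm(a[0]-a[1]), "x dir",np.round((a[0]-a[1])/np.linalg.norm(a[0]-a[1]),3))
b=[ray(c,*f(*p),10) for p in((80,117),(232,132),(213,272),(62,258))]; print("base",np.round(b,1),np.round(np.mean(b,0),1),[round(float(np.linalg.norm(b[i]-b[i-1]))) for i in range(4)])
print("tip",np.round(ray(c,*f(245,193),104),1))
print("stop",np.round(ray(c,*f(614,168),68),1),"start",np.round(ray(c,*f(590,253),66),1))
s=dict(np.load("scene.npz")); Ps=pts(s); im=s["image"]; h=cv2.cvtColor(im,cv2.COLOR_RGB2HSV).astype(int)
m=((h[...,0]<8)|(h[...,0]>172))&(h[...,1]>150)&(h[...,2]>100); o=np.zeros_like(m);o[205:232,175:210]=m[205:232,175:210]
q=Ps[o]; print("scene stop",np.round(np.nanmean(q,0),1),np.nanpercentile(q[:,2],[10,50,90,97]),np.round(q.min(0)),np.round(q.max(0)))
st=ctrl.read_state(); print(rel(st["orientation"],st["eef_pos"],tool(0),[637,-189,300]))
print(rel(st["orientation"],st["eef_pos"],st["orientation"],[637,-189,300]))
E
```

```text
cheeks [[669.  190.5 102. ]
 [573.4 201.4 102. ]] [621.2 196.  102. ] 96.17357587851852 x dir [ 0.994 -0.114  0.   ]
base [[686.4 250.7  10. ]
 [673.6 123.5  10. ]
 [556.3 138.8  10. ]
 [568.2 264.4  10. ]] [621.1 194.4  10. ] [119, 128, 118, 126]
tip [612.4 105.1 104. ]
stop [ 635.9 -188.9   68. ] start [ 567.5 -169.1   66. ]
scene stop [ 640.8 -187.5   67.6] [62.25413681 68.38589935 71.20965598 71.94853349] [nan nan nan] [nan nan nan]
([56.14, -21.93, 10.44], [-0.1, -0.1, -68.6])
([56.14, -21.93, 10.44], [0.0, 0.0, 0.0])
```

Emit:
play_rows(motion=[{"claw": 1,"delta_pos": [28,-11,2],"delta_rot": [0,0,-34]},{"claw": 1,"delta_pos": [28,-11,2],"delta_rot": [0,0,-34]},{"claw": 1,"delta_pos": [28,-11,2],"delta_rot": [0,0,-34]},{"claw": 1,"delta_pos": [28,-11,2],"delta_rot": [0,0,-34]},{"claw": 1,"delta_pos": [28,-11,2],"delta_rot": [0,0,-34]},{"claw": 1,"delta_pos": [28,-11,2],"delta_rot": [0,0,-34]},{"claw": 1,"delta_pos": [56.1,-21.9,5],"delta_rot": [0,0,-68.6]},{"claw": 1,"delta_pos": [56.1,-21.9,5],"delta_rot": [0,0,-68.6]},{"claw": 1,"delta_pos": [56.1,-21.9,5],"delta_rot": [0,0,-68.6]},{"claw": 1,"delta_pos": [56.1,-21.9,5],"delta_rot": [0,0,-68.6]},{"claw": 1,"delta_pos": [56.1,-21.9,5],"delta_rot": [0,0,-68.6]},{"claw": 1,"delta_pos": [56.1,-21.9,5],"delta_rot": [0,0,-68.6]}])

```text
t: 1.1
eef_pos: [555.1, -250.6, 363.8]
orientation: [[0.093, 0.996, -0.001], [0.996, -0.093, 0.0], [0.0, -0.001, -1.0]]
contact_force: [0.4, -0.9, 0.5]
finger_gap: -0.1
gripper_force: 0.0
```

```bash
python3 - <<'E'
from h import *
st=ctrl.read_state(); print(st["t"],st["eef_pos"],st["q"],st["finger_gap"],rel(st["orientation"],st["eef_pos"],tool(0),[637,-189,290]))
E
```

```text
1.1 [ 555.07244249 -250.59379085  363.84601662] [-6.22224740e-01  2.77174307e-01  1.54055207e+00 -5.93174047e-05
  1.32472332e+00 -5.29081455e-01] -0.10314056815754584 ([6.89, 7.59, 7.38], [-0.0, -0.0, 0.3])
```

Emit:
play_rows(motion=[{"claw": 1,"delta_pos": [6.9,7.6,7.4],"delta_rot": [0,0,0]},{"claw": 1,"delta_pos": [6.9,7.6,7.4],"delta_rot": [0,0,0]},{"claw": 1,"delta_pos": [6.9,7.6,7.4],"delta_rot": [0,0,0]},{"claw": 1,"delta_pos": [6.9,7.6,7.4],"delta_rot": [0,0,0]},{"claw": 1,"delta_pos": [6.9,7.6,7.4],"delta_rot": [0,0,0]}])

```text
t: 1.52
eef_pos: [636.2, -189.2, 286.8]
orientation: [[0.095, 0.995, -0.006], [0.996, -0.095, 0.003], [0.002, -0.006, -1.0]]
contact_force: [0.2, -0.6, 0.2]
finger_gap: 0.1
gripper_force: 0.0
```

```bash
python3 - <<'E'
from h import *
st=ctrl.read_state(); print(st["t"],st["eef_pos"],st["contact_force"],rel(st["orientation"],st["eef_pos"],tool(0),[637,-189,243]))
c=ctrl.capture("scene"); cv2.imwrite("pics/s1.png",cv2.resize(c["image"][130:280,120:320],(800,600))[...,::-1])
E
```

```text
1.5167 [ 636.15179634 -189.18987836  286.80173853] [ 0.18199654 -0.62673611  0.21114201] ([0.02, 0.11, 4.38], [-0.3, -0.1, 0.2])
```

View pics/s1.png

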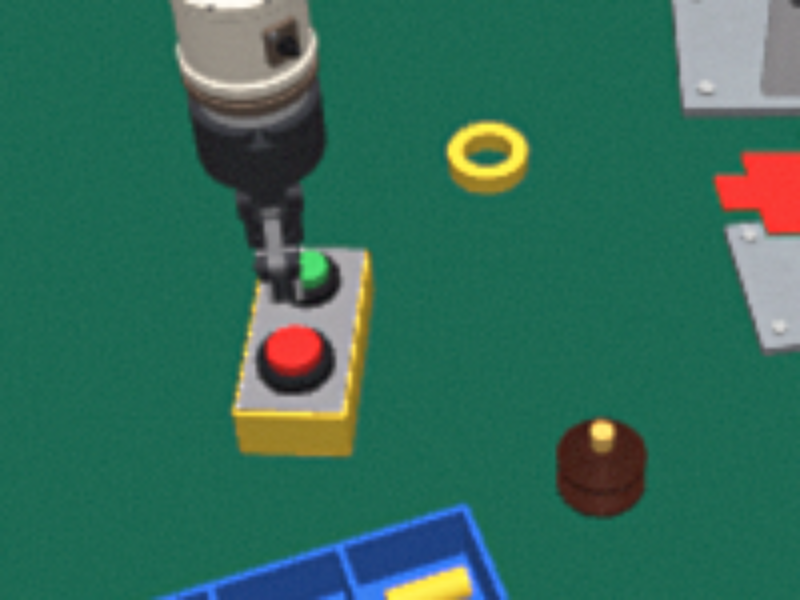

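The crop shows the shut fingers at (287,297), directly over the red button at (294,352) and about 45 mm above it. Now I go down.

Emit:
play_rows(motion=[{"claw": 1,"delta_pos": [0,0.1,2],"delta_rot": [0,0,0]},{"claw": 1,"delta_pos": [0,0.1,3.7],"delta_rot": [0,0,0]},{"claw": 1,"delta_pos": [0,0.1,3.9],"delta_rot": [0,0,0]},{"claw": 1,"delta_pos": [0,0.1,4.1],"delta_rot": [0,0,0]},{"claw": 1,"delta_pos": [0,0.1,4.1],"delta_rot": [0,0,0]}])

```text
t: 1.98
eef_pos: [637.0, -192.2, 251.1]
orientation: [[0.099, 0.995, 0.002], [0.995, -0.099, -0.001], [-0.001, 0.002, -1.0]]
contact_force: [0.7, -0.3, 0.0]
finger_gap: 0.2
gripper_force: 0.0
```

Emit:
play_rows(motion=[{"claw": 1,"delta_pos": [0.1,0,0.4],"delta_rot": [0,0,0]},{"claw": 1,"delta_pos": [0.1,0,0.6],"delta_rot": [0,0,0]},{"claw": 1,"delta_pos": [0.1,0,0.8],"delta_rot": [0,0,0]},{"claw": 1,"delta_pos": [0.1,0,0.8],"delta_rot": [0,0,0]},{"claw": 1,"delta_pos": [0.1,0,0.8],"delta_rot": [0,0,0]}])

```text
t: 2.4
eef_pos: [637.4, -190.3, 242.1]
orientation: [[0.097, 0.995, 0.001], [0.995, -0.097, -0.001], [-0.0, 0.001, -1.0]]
contact_force: [0.0, -0.6, 1.7]
finger_gap: -0.0
gripper_force: 0.8
```

Emit:
play_rows(motion=[{"claw": 1,"delta_pos": [0,0,0.2],"delta_rot": [0,0,0]},{"claw": 1,"delta_pos": [0,0,0.4],"delta_rot": [0,0,0]},{"claw": 1,"delta_pos": [0,0,0.5],"delta_rot": [0,0,0]},{"claw": 1,"delta_pos": [0,0,0.5],"delta_rot": [0,0,0]},{"claw": 1,"delta_pos": [0,0,0.5],"delta_rot": [0,0,0]}])

```text
t: 2.82
eef_pos: [637.5, -190.3, 237.0]
orientation: [[0.098, 0.995, 0.001], [0.995, -0.098, -0.0], [-0.0, 0.001, -1.0]]
contact_force: [0.4, -0.2, 5.2]
finger_gap: 0.1
gripper_force: 2.2
```

Emit:
play_rows(motion=[{"claw": 1,"delta_pos": [0,0,0.1],"delta_rot": [0,0,0]},{"claw": 1,"delta_pos": [0,0,0.2],"delta_rot": [0,0,0]},{"claw": 1,"delta_pos": [0,0,0.2],"delta_rot": [0,0,0]},{"claw": 1,"delta_pos": [0,0,0.2],"delta_rot": [0,0,0]},{"claw": 1,"delta_pos": [0,0,0.2],"delta_rot": [0,0,0]}])

```text
t: 3.23
eef_pos: [637.6, -190.4, 236.4]
orientation: [[0.097, 0.995, 0.001], [0.995, -0.097, -0.001], [-0.001, 0.001, -1.0]]
contact_force: [-3.2, 0.7, 11.7]
finger_gap: -0.1
gripper_force: 5.9
```

The button is fully down: the force jumps to 11.7 N at the hard stop, and it was held for over 0.3 s. I lift straight off.

Emit:
play_rows(motion=[{"claw": 1,"delta_pos": [0,0,-2],"delta_rot": [0,0,0]},{"claw": 1,"delta_pos": [0,0,-6],"delta_rot": [0,0,0]},{"claw": 1,"delta_pos": [0,0,-10],"delta_rot": [0,0,0]},{"claw": 1,"delta_pos": [0,0,-14],"delta_rot": [0,0,0]},{"claw": 1,"delta_pos": [0,0,-14],"delta_rot": [0,0,0]},{"claw": 1,"delta_pos": [0,0,-14],"delta_rot": [0,0,0]}])

```text
t: 3.73
eef_pos: [637.8, -190.4, 377.7]
orientation: [[0.097, 0.995, 0.005], [0.995, -0.097, -0.002], [-0.002, 0.006, -1.0]]
contact_force: [0.1, -0.1, -0.3]
finger_gap: -0.1
gripper_force: 0.0
```

```bash
cat >> h.py <<'E'
PV=np.array([621,195,90.]); Z=np.array([0,0,1.])
def flagpose(th,t,r=72,back=0,push=0):  # th, t in deg -> TCP R,p with the finger's +x tip corner on the green face
    a=np.radians(th); ng=-np.sin(a)*X-np.cos(a)*Z
    C=PV+r*(-np.cos(a)*X+np.sin(a)*Z)+(2.5-push)*ng
    R=tool(t); return R, C-11*R[:,0]-(173+back)*R[:,2]
E
python3 - <<'E'
from h import *
st=ctrl.read_state(); R0,p0=st["orientation"],st["eef_pos"]; print(p0,st["q"])
R,p=flagpose(-15,50,back=60); print("stage",p,rel(R0,p0,R,p)); q=p.copy(); q[2]=370; print("above",rel(R0,p0,R,q))
E
```

```text
[ 637.84787835 -190.36375396  377.74496031] [-4.71188306e-01  4.06692720e-01  1.34935554e+00  2.19179110e-04
  1.37971492e+00 -3.73656650e-01]
stage [596.05842709 -58.23331682 210.29323837] ([12.78, -5.54, 16.69], [0.3, 50.1, 0.2])
above ([12.74, -5.45, 0.72], [0.3, 50.1, 0.2])
```

Emit:
play_rows(motion=[{"claw": 1,"delta_pos": [12.7,-5.5,0],"delta_rot": [0,50,0]},{"claw": 1,"delta_pos": [12.7,-5.5,0],"delta_rot": [0,50,0]},{"claw": 1,"delta_pos": [12.7,-5.5,0],"delta_rot": [0,50,0]},{"claw": 1,"delta_pos": [12.7,-5.5,0],"delta_rot": [0,50,0]},{"claw": 1,"delta_pos": [12.7,-5.5,0],"delta_rot": [0,50,0]},{"claw": 1,"delta_pos": [12.7,-5.5,0],"delta_rot": [0,50,0]},{"claw": 1,"delta_pos": [12.7,-5.5,0],"delta_rot": [0,50,0]},{"claw": 1,"delta_pos": [12.7,-5.5,0],"delta_rot": [0,50,0]},{"claw": 1,"delta_pos": [12.7,-5.5,0],"delta_rot": [0,50,0]},{"claw": 1,"delta_pos": [12.7,-5.5,0],"delta_rot": [0,50,0]}])

```text
t: 4.57
eef_pos: [594.7, -58.3, 373.4]
orientation: [[0.065, 0.995, 0.073], [0.641, -0.098, 0.761], [0.764, -0.002, -0.645]]
contact_force: [-0.1, 0.4, 0.4]
finger_gap: 0.2
gripper_force: 0.0
```

```bash
python3 - <<'E'
from h import *
st=ctrl.read_state(); R0,p0=st["orientation"],st["eef_pos"]; print(p0,R0[:,2],st["q"])
R,p=flagpose(-15,50,back=60); print("stage",p,rel(R0,p0,R,p)); 
E
```

```text
[594.72105331 -58.33867747 373.37464075] [ 0.07334361  0.76092227 -0.64468443] [-0.46411848  0.30547088  1.58282791  0.79597845  1.63084888 -0.47507307]
stage [596.05842709 -58.23331682 210.29323837] ([-12.45, 0.17, 10.53], [-0.1, 0.1, -0.1])
```

Emit:
play_rows(motion=[{"claw": 1,"delta_pos": [-12.5,0.2,10.5],"delta_rot": [0,0,0]},{"claw": 1,"delta_pos": [-12.5,0.2,10.5],"delta_rot": [0,0,0]},{"claw": 1,"delta_pos": [-12.5,0.2,10.5],"delta_rot": [0,0,0]},{"claw": 1,"delta_pos": [-12.5,0.2,10.5],"delta_rot": [0,0,0]},{"claw": 1,"delta_pos": [-12.5,0.2,10.5],"delta_rot": [0,0,0]},{"claw": 1,"delta_pos": [-12.5,0.2,10.5],"delta_rot": [0,0,0]},{"claw": 1,"delta_pos": [-12.5,0.2,10.5],"delta_rot": [0,0,0]}])

```text
t: 5.15
eef_pos: [598.0, -58.7, 213.9]
orientation: [[0.06, 0.995, 0.077], [0.641, -0.097, 0.762], [0.765, 0.003, -0.644]]
contact_force: [1.4, -0.2, 0.6]
finger_gap: 0.0
gripper_force: 0.0
```

```bash
python3 - <<'E'
from h import *
st=ctrl.read_state(); R0,p0=st["orientation"],st["eef_pos"]; print(p0,R0[:,2],st["q"],st["contact_force"])
R,p=flagpose(-15,50); print("under",p,rel(R0,p0,R,p)); 
c=ctrl.capture("scene"); cv2.imwrite("pics/s2.png",cv2.resize(c["image"][100:250,220:420],(800,600))[...,::-1])
E
```

```text
[597.97039805 -58.6892035  213.88220638] [ 0.07653305  0.7615378  -0.64358594] [-0.4626446   0.53056983  1.6386856   0.80753842  1.43200539 -0.68052402] [ 1.35581388 -0.18258756  0.61527051]
under [600.5636042  -12.49197776 171.72598179] ([-0.25, -0.21, 6.25], [0.1, 0.1, 0.2])
```

View pics/s2.png

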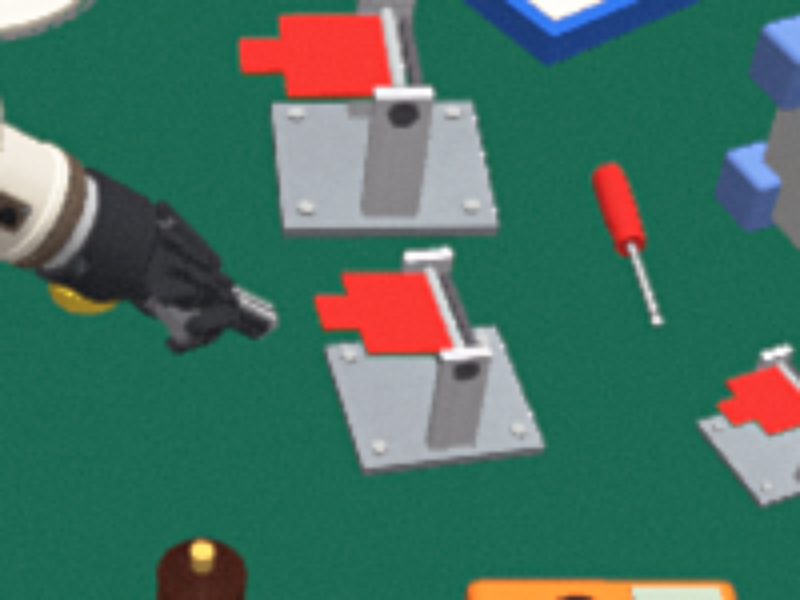

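The fingertip, at (270,315), is level with the tab end at (330,310) and below it, in the plane of the tab. I slide in under it.

Emit:
play_rows(motion=[{"claw": 1,"delta_pos": [-0.2,-0.2,2],"delta_rot": [0,0,0]},{"claw": 1,"delta_pos": [-0.2,-0.2,4],"delta_rot": [0,0,0]},{"claw": 1,"delta_pos": [-0.2,-0.2,6.2],"delta_rot": [0,0,0]},{"claw": 1,"delta_pos": [-0.2,-0.2,6.2],"delta_rot": [0,0,0]},{"claw": 1,"delta_pos": [-0.2,-0.2,6.2],"delta_rot": [0,0,0]}])

```text
t: 5.62
eef_pos: [600.2, -12.1, 172.1]
orientation: [[0.059, 0.995, 0.076], [0.641, -0.096, 0.762], [0.765, 0.003, -0.643]]
contact_force: [0.9, -1.0, -0.1]
finger_gap: -0.1
gripper_force: 0.0
```

```bash
cat > arc.py <<'E'
from h import *
import sys
st=ctrl.read_state(); R0,p0=st["orientation"],st["eef_pos"]; print(np.round(p0,1),np.round(st["q"],2),st["contact_force"])
for a in sys.argv[1:]:
    th,t=map(float,a.split(",")); R,p=flagpose(th,t); print(a,np.round(p),rel(R0,p0,R,p))
E
python3 arc.py 0,50 10,50 20,50 30,50 40,50 50,40
```

```text
[600.2 -12.1 172.1] [-0.39  0.59  1.66  0.85  1.34 -0.7 ] [ 0.87647844 -1.02100483 -0.09658974]
0,50 [600. -16. 190.] ([1.17, 0.04, -1.43], [0.0, 0.0, 0.2])
10,50 [600. -15. 203.] ([2.17, 0.05, -2.19], [0.0, 0.0, 0.2])
20,50 [601. -12. 215.] ([3.29, 0.05, -2.76], [0.0, 0.0, 0.2])
30,50 [601.  -7. 227.] ([4.49, 0.06, -3.13], [0.0, 0.0, 0.2])
40,50 [602.  -0. 237.] ([5.74, 0.06, -3.28], [0.0, 0.0, 0.2])
50,40 [605.  28. 269.] ([10.01, 0.08, -3.15], [0.0, -10.0, 0.2])
```

Emit:
play_rows(motion=[{"claw": 1,"delta_pos": [0.6,0,-0.7],"delta_rot": [0,0,0]},{"claw": 1,"delta_pos": [1.2,0,-1.4],"delta_rot": [0,0,0]},{"claw": 1,"delta_pos": [1.7,0,-1.8],"delta_rot": [0,0,0]},{"claw": 1,"delta_pos": [2.2,0,-2.2],"delta_rot": [0,0,0]},{"claw": 1,"delta_pos": [2.7,0,-2.5],"delta_rot": [0,0,0]},{"claw": 1,"delta_pos": [3.3,0,-2.8],"delta_rot": [0,0,0]},{"claw": 1,"delta_pos": [3.9,0,-3.0],"delta_rot": [0,0,0]},{"claw": 1,"delta_pos": [4.5,0,-3.1],"delta_rot": [0,0,0]},{"claw": 1,"delta_pos": [5.1,0,-3.2],"delta_rot": [0,0,0]},{"claw": 1,"delta_pos": [5.7,0,-3.3],"delta_rot": [0,0,0]},{"claw": 1,"delta_pos": [5.7,0,-3.3],"delta_rot": [0,0,0]}])

```text
t: 6.53
eef_pos: [600.8, -0.3, 235.9]
orientation: [[0.061, 0.995, 0.075], [0.64, -0.097, 0.763], [0.766, 0.001, -0.643]]
contact_force: [1.0, -0.2, -0.7]
finger_gap: 0.1
gripper_force: 0.0
```

```bash
python3 arc.py 45,45 50,40 55,35 60,30 65,25 70,20 75,15 80,10 85,5 90,0; python3 - <<'E'
from h import *
c=ctrl.capture("scene"); cv2.imwrite("pics/s3.png",cv2.resize(c["image"][100:250,220:420],(800,600))[...,::-1])
E
```

```text
[ 6.008e+02 -3.000e-01  2.359e+02] [-0.37  0.47  1.67  0.85  1.4  -0.61] [ 0.96353025 -0.24083335 -0.74074741]
45,45 [603.  13. 254.] ([2.23, 0.1, -0.11], [-0.0, -5.0, 0.1])
50,40 [605.  28. 269.] ([4.37, 0.11, 0.06], [-0.0, -10.0, 0.1])
55,35 [606.  44. 283.] ([6.48, 0.11, 0.41], [-0.0, -15.0, 0.1])
60,30 [608.  61. 295.] ([8.55, 0.11, 0.94], [-0.0, -20.0, 0.1])
65,25 [610.  80. 306.] ([10.57, 0.12, 1.65], [0.0, -25.0, 0.1])
70,20 [612.  99. 316.] ([12.52, 0.12, 2.53], [0.0, -30.0, 0.1])
75,15 [614. 119. 323.] ([14.39, 0.13, 3.58], [0.0, -35.0, 0.1])
80,10 [616. 139. 329.] ([16.15, 0.13, 4.79], [0.0, -40.0, 0.1])
85,5 [618. 160. 333.] ([17.81, 0.13, 6.15], [0.0, -45.0, 0.1])
90,0 [620. 182. 335.] ([19.34, 0.14, 7.64], [0.0, -50.0, 0.1])
```

View pics/s3.png

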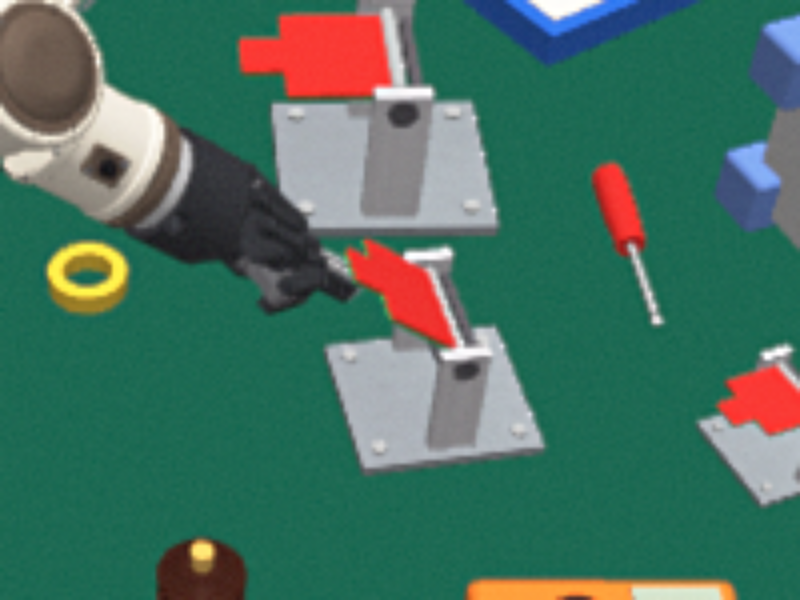

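The flag is at about 45°, lying on the finger at (350,280). I continue along the arc.

Emit:
play_rows(motion=[{"claw": 1,"delta_pos": [2.2,0.1,-0.1],"delta_rot": [0,-5,0]},{"claw": 1,"delta_pos": [4.4,0.1,0.1],"delta_rot": [0,-10,0]},{"claw": 1,"delta_pos": [6.5,0.1,0.4],"delta_rot": [0,-15,0]},{"claw": 1,"delta_pos": [8.6,0.1,0.9],"delta_rot": [0,-20,0]},{"claw": 1,"delta_pos": [10.6,0.1,1.7],"delta_rot": [0,-25,0]},{"claw": 1,"delta_pos": [12.5,0.1,2.5],"delta_rot": [0,-30,0]},{"claw": 1,"delta_pos": [14.4,0.1,3.6],"delta_rot": [0,-35,0]},{"claw": 1,"delta_pos": [16.2,0.1,4.8],"delta_rot": [0,-40,0]},{"claw": 1,"delta_pos": [17.8,0.1,6.2],"delta_rot": [0,-45,0]},{"claw": 1,"delta_pos": [19.3,0.1,7.6],"delta_rot": [0,-50,0]},{"claw": 1,"delta_pos": [19.3,0.1,7.6],"delta_rot": [0,-50,0]}])

```text
t: 7.5
eef_pos: [619.0, 184.2, 334.2]
orientation: [[0.093, 0.996, 0.001], [0.996, -0.093, -0.001], [-0.001, 0.001, -1.0]]
contact_force: [0.6, 0.1, 0.1]
finger_gap: -0.1
gripper_force: 0.0
```

```bash
python3 arc.py 90,0 100,0 110,0 120,0 130,0 140,0 150,0 160,0 170,0 176,0 180,0; python3 - <<'E'
from h import *
c=ctrl.capture("scene"); cv2.imwrite("pics/s4.png",cv2.resize(c["image"][100:250,220:420],(800,600))[...,::-1])
E
```

```text
[619.  184.2 334.2] [ 0.1   0.39  1.45 -0.    1.29  0.2 ] [0.61371501 0.13146362 0.08454155]
90,0 [620. 182. 335.] ([-0.26, 0.09, -0.08], [0.0, 0.1, 0.3])
100,0 [621. 194. 334.] ([1.0, 0.1, -0.01], [0.0, 0.1, 0.3])
110,0 [622. 206. 332.] ([2.22, 0.1, 0.27], [0.0, 0.1, 0.3])
120,0 [623. 218. 327.] ([3.38, 0.11, 0.76], [0.0, 0.1, 0.3])
130,0 [624. 228. 320.] ([4.43, 0.12, 1.44], [0.0, 0.1, 0.3])
140,0 [625. 237. 311.] ([5.35, 0.12, 2.29], [0.0, 0.1, 0.3])
150,0 [626. 245. 301.] ([6.11, 0.12, 3.3], [0.0, 0.1, 0.3])
160,0 [626. 251. 290.] ([6.68, 0.12, 4.41], [0.0, 0.1, 0.3])
170,0 [627. 254. 278.] ([7.05, 0.13, 5.61], [0.0, 0.1, 0.3])
176,0 [627. 255. 271.] ([7.17, 0.13, 6.36], [0.0, 0.1, 0.3])
180,0 [627. 256. 266.] ([7.2, 0.13, 6.86], [0.0, 0.1, 0.3])
```

View pics/s4.png

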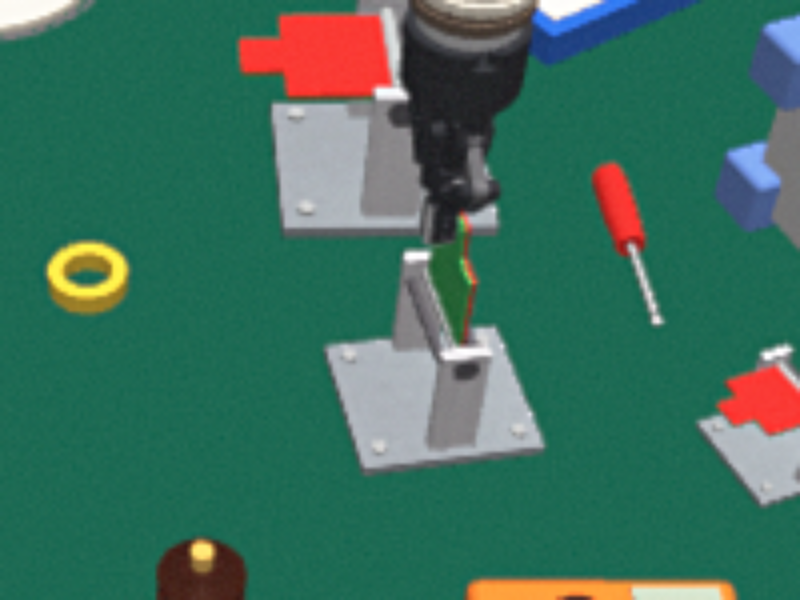

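The flag stands upright at (465,280) with its green face towards the finger. I push on over.

Emit:
play_rows(motion=[{"claw": 1,"delta_pos": [1.0,0.1,0],"delta_rot": [0,0,0]},{"claw": 1,"delta_pos": [2.2,0.1,0.3],"delta_rot": [0,0,0]},{"claw": 1,"delta_pos": [3.4,0.1,0.8],"delta_rot": [0,0,0]},{"claw": 1,"delta_pos": [4.4,0.1,1.4],"delta_rot": [0,0,0]},{"claw": 1,"delta_pos": [5.3,0.1,2.3],"delta_rot": [0,0,0]},{"claw": 1,"delta_pos": [6.1,0.1,3.3],"delta_rot": [0,0,0]},{"claw": 1,"delta_pos": [6.7,0.1,4.4],"delta_rot": [0,0,0]},{"claw": 1,"delta_pos": [6.9,0.1,5.0],"delta_rot": [0,0,0]},{"claw": 1,"delta_pos": [7.0,0.1,5.6],"delta_rot": [0,0,0]},{"claw": 1,"delta_pos": [7.1,0.1,6.2],"delta_rot": [0,0,0]},{"claw": 1,"delta_pos": [7.1,0.1,6.2],"delta_rot": [0,0,0]},{"claw": 1,"delta_pos": [7.1,0.1,6.2],"delta_rot": [0,0,0]}])

```text
t: 8.55
eef_pos: [627.2, 250.5, 271.4]
orientation: [[0.098, 0.995, -0.001], [0.995, -0.098, -0.0], [-0.0, -0.001, -1.0]]
contact_force: [-0.8, -0.0, -0.4]
finger_gap: 0.1
gripper_force: 0.0
```

Emit:
play_rows(motion=[{"claw": 1,"delta_pos": [0.4,0,0.2],"delta_rot": [0,0,0]},{"claw": 1,"delta_pos": [0.4,0,0.4],"delta_rot": [0,0,0]},{"claw": 1,"delta_pos": [0.4,0,0.5],"delta_rot": [0,0,0]},{"claw": 1,"delta_pos": [0.4,0,0.6],"delta_rot": [0,0,0]},{"claw": 1,"delta_pos": [0.4,0,0.6],"delta_rot": [0,0,0]},{"claw": 1,"delta_pos": [0.4,0,0.6],"delta_rot": [0,0,0]}])

```text
t: 9.05
eef_pos: [627.7, 254.8, 266.0]
orientation: [[0.098, 0.995, 0.0], [0.995, -0.098, 0.0], [0.0, 0.0, -1.0]]
contact_force: [0.5, 0.5, 0.1]
finger_gap: -0.3
gripper_force: 0.4
```

Emit:
play_rows(motion=[{"claw": 1,"delta_pos": [0,0,0.1],"delta_rot": [0,0,0]},{"claw": 1,"delta_pos": [0,0,0.2],"delta_rot": [0,0,0]},{"claw": 1,"delta_pos": [0,0,0.2],"delta_rot": [0,0,0]},{"claw": 1,"delta_pos": [0,0,0.2],"delta_rot": [0,0,0]}])

```text
t: 9.38
eef_pos: [627.8, 254.8, 265.7]
orientation: [[0.097, 0.995, 0.001], [0.995, -0.097, -0.0], [-0.0, 0.001, -1.0]]
contact_force: [-4.4, -0.9, 8.9]
finger_gap: -0.0
gripper_force: 4.6
```

The force climbs to 8.9 N at the tip height I expected (92.7 mm), so the flag is on its hard stop. I lift off and check.

Emit:
play_rows(motion=[{"claw": 1,"delta_pos": [0,0,-1],"delta_rot": [0,0,0]},{"claw": 1,"delta_pos": [0,0,-4],"delta_rot": [0,0,0]},{"claw": 1,"delta_pos": [0,0,-8],"delta_rot": [0,0,0]},{"claw": 1,"delta_pos": [-4,0,-12],"delta_rot": [0,0,0]},{"claw": 1,"delta_pos": [-8,0,-12],"delta_rot": [0,0,0]},{"claw": 1,"delta_pos": [-12,0,-12],"delta_rot": [0,0,0]},{"claw": 1,"delta_pos": [-16,0,-12],"delta_rot": [0,0,0]},{"claw": 1,"delta_pos": [-20,0,-12],"delta_rot": [0,0,0]},{"claw": 1,"delta_pos": [-20,0,-12],"delta_rot": [0,0,0]},{"claw": 1,"delta_pos": [-20,0,-12],"delta_rot": [0,0,0]}])

```text
t: 10.22
eef_pos: [608.0, 53.3, 384.1]
orientation: [[0.102, 0.995, 0.0], [0.995, -0.102, -0.0], [-0.0, 0.0, -1.0]]
contact_force: [0.7, 1.4, -0.3]
finger_gap: -0.2
gripper_force: 0.0
```

```bash
python3 - <<'E'
from h import *
c=ctrl.capture("top"); P=pts(c); im=c["image"]; h=cv2.cvtColor(im,cv2.COLOR_RGB2HSV).astype(int)
m=(h[...,0]>45)&(h[...,0]<90)&(P[...,2]>60)&(P[...,1]>150)&(P[...,1]<330)&(P[...,0]>560)&(P[...,0]<690)&(h[...,1]>90)
q=P[m&(P[...,2]<140)]; s=np.linalg.lstsq(np.c_[q[:,:2],np.ones(len(q))],q[:,2],rcond=None)[0]; print(len(q),np.round(s,3),np.percentile(q[:,2],[5,50,95]))
c2=ctrl.capture("scene")
cv2.imwrite("pics/fin.png",np.hstack([cv2.resize(im,(400,300)),cv2.resize(c2["image"],(400,300))])[...,::-1])
st=ctrl.read_state(); print(st["t"],st["contact_force"],st["joint_vel"].round(3))
E
```

```text
512 [ 3.0000e-03 -7.0000e-03  9.2186e+01] [87.31918704 92.44999763 97.69994277]
10.3167 [ 0.23153849  0.31940343 -1.2386869 ] [ 0.029  0.007 -0.005 -0.001 -0.003 -0.002]
```

View pics/fin.png

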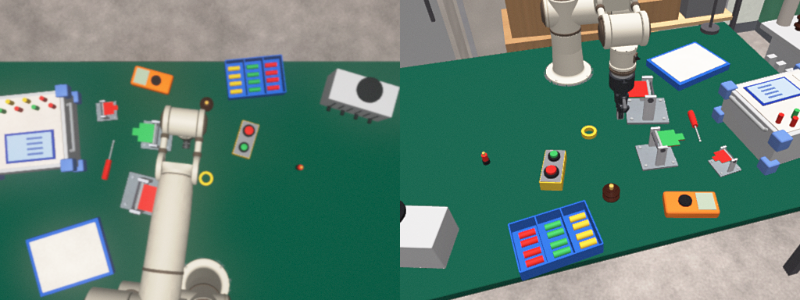

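The flag lies flat with its green face up: slope below 0.01, height 92.4 mm, at (148,132) in the left view. The loose things are where they were and the arm is clear.

```bash
python3 -c "
from workcell import ctrl
print(ctrl.sign_off())"
```

```text
the job is handed in; nothing more can be done
None
```

I pressed the red stop button fully down, then flipped the middle-sized stand's flag over to lie flat green face up, and handed the job in at about 10 s with the arm clear, the start button untouched and the loose things where they were.

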